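# Hold the curing box's sprung cover just under its balance point

### The job

A fresh red cast knob, still soft, was left standing on the closed blue cover of the curing box: take it off with a light grip and set it down gently, upright, in the middle of the white pail lid, and let go of it. Then raise the sprung cover by its black tab until its pointer is past the red balance mark, without letting it fly open to its stop, ease it back until the pointer stands in the green band just below the mark, and finish there, still holding the cover by its tab in the fingers so that it cannot drop. Leave the other things on the bench where they are.

Things in the scene. Friction and masses are not known exactly. Their poses are not given: they have to be found in the camera images.
- cover (a joint): Blue cover, 170 x 236 x 10 mm, hinged at its far edge. Opening angle, rad: 0 shut (level), stop at 1.5. Sprung and strongly damped: below the balance point, 1.00, it sinks shut by itself; above, it slowly rises to the stop. Holding force at the tab: 1.3 N up when shut, 0.4 N up at 0.85, 0.4 N down at 1.15; plus 1.1 N per rad/s. A black pointer rod at its left (+y) side shows the angle.
- tab (a point): Centre of the black tab at the middle of the cover's front edge: a disc 32 mm across, 16 mm thick, axis along the hinge (y); fingers closing along y from above pinch its flat faces, and it can pivot between them. It is 225 mm from the hinge axis and 40 mm in front of the cover's edge, on a 12 mm wide neck. Axes: x along the cover to the hinge, y along the hinge, z up when shut.
- cover_axis (a point): Middle of the cover's hinge axis, 95 mm above the bench, at the far top edge of the grey curing box (180 mm deep, 240 wide, 90 high, fixed to the bench). Axes: x from the box's front to its back, y along the hinge (to the left), z up. With the cover at angle a the tab is at x = -0.225 cos a, z = 0.225 sin a (m) in this frame.
- balance_mark (a point): Middle of the red balance mark on the coloured rim of the quadrant fixed at the box's left (+y) side. The rim is an arc, 16 mm wide, radius 98 mm about the hinge axis; the pointer rod passes over it: green band from 0.75 to 0.95 rad of cover angle, red mark from 0.95 to 1.05, white elsewhere.
- cast_top (a point): Centre of the round head of the red cast knob, 37 mm above its underside. Head 28 mm across, from 30 to 44 mm up; below it a 24 mm stem and a foot 55 mm across, 20 mm high. 44 mm tall, about 50 g. It starts on the shut cover, whose top is 100 mm above the bench. Soft: grip it with 20 to 30 N; over 50 N from each finger marks it. z axis up.
- cast_foot (a point): Centre of the underside of the same red cast knob; z axis up.
- cast_knob: The same red cast knob; origin at the centre of its underside.
- saucer_mid (a point): Centre of the top of the round white pail lid, 112 mm across and 12 mm high, lying flat and loose on the bench left or right of the box; the cast is to stand there. z axis up.
- saucer: The same white pail lid; origin at the centre of its underside.
- tape: Roll of masking tape, 104 mm across, 25 mm high, lying on the bench; bystander. Origin at the centre of its underside.
- spare_mould: Blue mould half, 60 x 85 x 24 mm; bystander. Origin at the centre of its underside.
- white_bottle: White bottle, 55 mm across, 130 mm high; bystander. Origin at the centre of its underside.
- amber_cup: Amber plastic cup, 66 mm across, 78 mm high; bystander. Origin at the centre of its underside.
Not all that is in view belongs to the job. What is shaped like the cast_knob but purple or yellow is not meant.

How it is judged:
By the outcome, as a careful person would: the job done as asked, in the order asked, and still so for the second after the job is handed in, while the arm keeps its last pose, push and grip.
It also fails if it takes over 61 s, if anything falls off the work surface, if the arm or the gripper's body presses on something with over 40 N, if the wrist force passes 120 N, or if a joint passes its speed limit or range.

### The arm

A 6-joint arm with a two-finger parallel gripper is mounted at the origin on a cart in front of the work surface, level with it; the furniture and walls round the work are solid. World frame = base frame: x ahead of the robot, y to its left, z up, the work surface at z = 0. Lengths are in mm, angles in rad, forces in N, time in s.
With the tool pointing down it reaches from about 350 to 775 mm from the base axis. Payload 7.3 kg.
Tool frame: the origin (TCP) lies midway between the tips of the shut fingers; the grasp point (between the pads) lies 19 mm behind it (grip_depth is the distance from the TCP to the grasp point, in mm); z points along the fingers, y is the direction in which the jaws open and shut (so a half turn about z gives the same grasp; the last joint's range is limited). The gripper opens to 92 mm and grips with 3 to 60 N. Pads are 19 mm wide; open, the fingers measure 130 mm over their backs; the gripper's body (75 mm by 190 mm) begins 47 mm behind the grasp point.
Start: joints at [0.962, 0.342, 1.524, -0, 1.275, -0.146], TCP at [234.378, 469.8, 226.741] pointing down, gripper open.
Joint ranges: [-2.53, 2.53], [-0.77, 2.02], [0.04, 2.7], [-1, 4.14], [0.28, 2.66], [-3.11, 3.11]. Speed limits (rad/s): [2.57, 2.57, 3.14, 3.14, 3.14, 3.14].

### API

Orientations are given as [roll, pitch, yaw] about the fixed x, y, z axes, in that order (R = Rz(yaw) Ry(pitch) Rx(roll)).
In Python, from plant import get_obs, capture, close_job, spot_in, silhouettes, mark_of, grip_depth gives the robot as it stands.
- The arm moves only by the tool servo_tool, never from a script. Its arguments are lists of equal length, an entry for each row: "slide": the shift along the tool's x, y, z normalised to -1 to 1, where 1 is 20 cm, a list of three; "rot": the turn, a rotation vector about the tool's x, y, z normalised to -1 to 1, where 1 is pi rad, a list of three; "claw": the finger opening in mm, from 0 to 91.8. A call has 1 to 5 rows; each row is the pose to reach, as a shift and turn from the pose commanded when the call began, along the tool's axes at that moment, turning the shorter way round; what a row does not reach only later rows make up. A row lasts 1/8 s, in which the tool goes at most 62.5 mm and 10.7 degrees, less where a joint would pass 70% of its speed; a pose out of reach is approached as far as the arm can. A call with a number of a shift or a turn outside -1 to 1 is refused whole. A call with a gripper value outside its range is refused whole. The fingers move at their own pace and stop on an object; the grip force is fixed at half the most. Time passes only in rows, so rows that repeat a pose let the fingers close. It gives the time, the measured TCP pose, the force and the opening at its end, in the units of the state.
- get_obs(): the state, without advancing time (a new reading comes with each control period).
- capture(name): name is "scene" or "top" or "wrist"; returns a dict with "frame" (480x640x3 uint8, red, green, blue), "depth" (480x640 float32, mm along the optical axis (not along the pixel's ray), 0 where there is no reading), "vertical_fov" (degrees; the focal length in pixels is half the picture's height over the tangent of half this angle, whatever the lens; pixels are square), "cx", "cy" (the principal point, pixels), "position" and "rotation" of the camera in the world. Camera axes: x right, y down, z forward; pixel columns grow to the right and rows downward; lengths in mm; the calibration is good to about 2 mm. A picture is of the moment at which its call begins.
- close_job(): hands the job in, once; it reports no verdict.
Trained networks look in the newest picture that a camera, given by its name, has taken for a name from the list of things; names that differ only in an ending like _2 or _b are one class to them, and where a whole thing is asked for, a point or a joint stands for the part that bears it (a point fixed in the world has none). Each returns a list of dicts, best first, with "confidence" (0 to 1); they miss things now and then, are a little off and sometimes report something else, mostly with a low value. They report only what shows in the picture. A call takes as long as a camera call. They do not tell look-alikes from the thing itself.
- spot_in(query, camera): "box" ([left, top, right, bottom] in pixels, round what is visible of it).
- silhouettes(query, camera): "pixels" (480x640 bool, what is visible of it) and "box" ([left, top, right, bottom] in pixels, round what is visible of it).
- mark_of(query, camera): "xy" ([column, row] in pixels: a listed point, or the origin of a listed thing).
The state is a dict: "time": time; "joint_positions": joint angles; "dq": joint speeds; "tau": joint torques, N m; "tool_pos": TCP position; "tcp_rot": TCP orientation; "contact_force": force on the tool from outside, world axes, zero at the start; "moment": the same for the moment, N m; "grip_width": finger opening in mm.
Only numpy, scipy, OpenCV 4.12 (cv2) and the standard library are available. Lean on these libraries where they do the work, as an engineer would, in place of code of your own. Each camera call takes 0.05 s, during which the arm holds its last target. There are 200 camera calls.

## Working session

There is one attempt and no reset: what is moved stays moved. The work goes in short steps, Python scripts to look and compute and a tool call to move; the robot and the scene stay as the last step left them, time stands still between calls to the robot, and variables do not carry over. Pictures are saved under pics/ and viewed, about 8 in all and at most 12, crops included, and the job is handed in when it is done.

Besides the shell and the picture viewer there is one more tool, called after "Call:" in YAML: its name, and indented under it one key for each argument. servo_tool: Moves the arm, as the interface text tells. Scaled input: -1 to 1 covers 20 cm each way for a shift and pi rad each way for a turn. Its arguments: {"type":"object","properties":{"slide":{"type":"array","items":{"type":"array","items":{"type":"number"}}},"rot":{"type":"array","items":{"type":"array","items":{"type":"number"}}},"claw":{"type":"array","items":{"type":"number"}}},"required":["slide","rot","claw"]}

```bash
ls; mkdir -p pics; cat > h.py <<'E'
import numpy as np, cv2
from plant import *
from scipy.spatial.transform import Rotation as R
def rot(c):
    r=np.array(c["rotation"],float)
    return r if r.shape==(3,3) else R.from_euler('xyz',r).as_matrix()
def world(c,u,v,d=None):
    f=240/np.tan(np.radians(c["vertical_fov"])/2)
    if d is None:
        p=c["depth"][max(0,int(v)-1):int(v)+2,max(0,int(u)-1):int(u)+2]; p=p[p>0]; d=np.median(p) if p.size else 0
    return rot(c)@np.array([(u-c["cx"])/f*d,(v-c["cy"])/f*d,d])+np.array(c["position"])
def cloud(c):
    f=240/np.tan(np.radians(c["vertical_fov"])/2)
    v,u=np.mgrid[:480,:640]; d=c["depth"]
    P=np.stack([(u-c["cx"])/f*d,(v-c["cy"])/f*d,d],-1)@rot(c).T+np.array(c["position"])
    P[d==0]=np.nan
    return P
def pix(c,p):
    f=240/np.tan(np.radians(c["vertical_fov"])/2)
    q=rot(c).T@(np.array(p)-np.array(c["position"])); return q[:2]/q[2]*f+[c["cx"],c["cy"]]
E
python3 - <<'E'
from h import *
np.set_printoptions(precision=1,suppress=True)
o=get_obs(); print(o)
for n in ["scene","top"]:
    c=capture(n); print(n,c["vertical_fov"],c["cx"],c["cy"],c["position"],c["rotation"])
    cv2.imwrite(f"pics/{n}0.png",c["frame"][...,::-1])
    for q in ["tab","cover_axis","balance_mark","cast_top","cast_foot","saucer_mid","tape","spare_mould","white_bottle","amber_cup"]:
        for m in mark_of(q,n)[:3]:
            u,v=m["xy"]; print(q,round(m["confidence"],2),np.array([u,v]), world(c,u,v) if 0<=u<640 and 0<=v<480 else None)
print(grip_depth)
E
```

```text
pics
{'time': 0.0, 'joint_positions': array([ 1. ,  0.3,  1.5, -0. ,  1.3, -0.1]), 'dq': array([ 0., -0., -0., -0., -0., -0.]), 'tau': array([ -0. , -43.1, -24.4,   0.1,   0.1,  -0. ]), 'tool_pos': array([234.1, 469.4, 226. ]), 'tcp_rot': array([-3.1, -0. ,  2.7]), 'contact_force': array([-0.5,  0.1,  0.3]), 'moment': array([ 0., -0., -0.]), 'grip_width': 91.79048235391664}
scene 47.107832222890735 327.514103145572 246.0725062158276 [-117.3 -934.2  624.9] [-2.  -0.  -0.6]
tab 0.62 [280.7 262. ] [436.3 -21.4  97.3]
cover_axis 0.8 [358.8 231.7] [736.   78.   60.9]
balance_mark 0.55 [310.7 190.3] [620.2 131.6 181.2]
cast_top 0.9 [250.1 265.7] [426.1 100.2  40.8]
cast_top 0.73 [289.3 294.6] [426.7 -69.3  42.3]
cast_top 0.62 [402.2 294.2] [ 630.6 -200.5   38.7]
cast_foot 0.96 [406.3 305.7] [ 638.  -208.3   11.3]
cast_foot 0.86 [347.7 248.8] [583.8 -66.7 107.3]
cast_foot 0.72 [249.8 278.1] [420.5  94.   12.3]
saucer_mid 0.69 [222.2 247.6] [447.4 292.9   8.4]
spare_mould 0.63 [411.5 343.2] [ 543.  -321.9   15.9]
white_bottle 0.88 [435.7 373.9] [ 504.4 -421.    23.2]
white_bottle 0.7 [413.3 
[... 522 characters left out ...]

cast_top 0.68 [371.8 199.1] [ 647.1 -191.3   44.1]
cast_top 0.63 [309.4 217.1] [586.6 -46.2 144.9]
cast_foot 0.83 [369.8 204.6] [ 634.3 -186.7   42.7]
cast_foot 0.79 [318.9 298.7] [418.  -69.6  45.2]
cast_foot 0.76 [241.8 292.6] [430.7 103.3  44.3]
saucer_mid 0.85 [158.4 285.7] [445.9 300.    9.4]
saucer_mid 0.66 [410.6 300. ] [ 415.9 -285.8    1.8]
tape 0.7 [410.5 301.6] [ 412.1 -285.5    1.8]
tape 0.3 [462.  252.1] [ 521.8 -385.3   80.6]
tape 0.18 [311.2 216.6] [587.8 -49.9 143.9]
spare_mould 0.87 [415.8 237.3] [ 561.  -296.    25.7]
spare_mould 0.64 [308.8 217.6] [585.6 -45.  144.4]
white_bottle 0.81 [460. 251.] [ 525.4 -384.9   68.5]
amber_cup 0.81 [169.1 232.3] [568.  276.   27.6]
18.8
```

View pics/scene0.png

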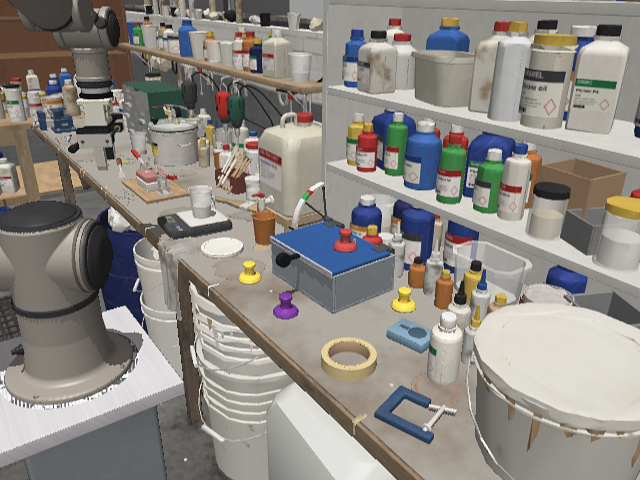

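View pics/top0.png

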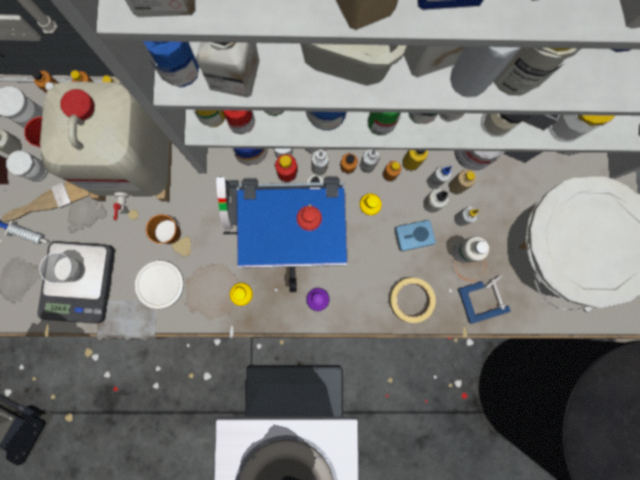

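```bash
cat > m.py <<'E'
from h import *
np.set_printoptions(precision=1,suppress=True)
c=capture("top"); P=cloud(c); hsv=cv2.cvtColor(c["frame"],cv2.COLOR_RGB2HSV)
X,Y,Z=P[...,0],P[...,1],P[...,2]
H,S,V=[hsv[...,i].astype(int) for i in range(3)]
def stat(n,m):
    q=P[m]; print(n,m.sum(),"med",np.median(q,0),"mid",(np.percentile(q,1,axis=0)+np.percentile(q,99,axis=0))/2,"size",np.percentile(q,99,axis=0)-np.percentile(q,1,axis=0))
roi=(X>380)&(X<760)&(abs(Y)<220)
cov=roi&(H>100)&(H<125)&(S>120)&(Z>90)&(Z<112)
stat("cover",cov)
q=P[cov]; r=cv2.minAreaRect(q[:,:2].astype(np.float32)); print("rect",r)
red=roi&((H<8)|(H>172))&(S>140)&(abs(Y+46)<45)&(X>520)&(X<660)&(Z>103)
stat("red",red); stat("redhead",red&(Z>138))
tab=(V<70)&(X>390)&(X<500)&(abs(Y)<50)&(Z>60); stat("tab",tab)
lid=(abs(X-446)<75)&(abs(Y-300)<75)&(Z>7)&(Z<18); stat("lid",lid)
mk=roi&(Y>100)&(Z>115)&(Y<170); stat("quad",mk)
stat("quadred",mk&((H<8)|(H>172))&(S>140)); 
for x0 in range(640,900,20):
    m=(abs(X-x0)<10)&(abs(Y)<220); print(x0,np.nanmax(Z[m]) if m.any() else None,end="; ")
print()
for nm,cx,cy in [("yel1",430,103),("purple",412,-68),("yel2",640,-190),("cup",568,276),("scalecup",480,470)]:
    m=(abs(X-cx)<60)&(abs(Y-cy)<45)&(Z>20); print(nm,np.nanmax(Z[m]) if m.any() else None)
C=c["frame"][150:310,200:360,::-1]; C=cv2.resize(C,None,fx=3.7,fy=3.7,interpolation=cv2.INTER_CUBIC); cv2.imwrite("pics/crop1.png",C)
c2=capture("scene")
C=c2["frame"][175:335,210:420,::-1]; cv2.imwrite("pics/crop2.png",cv2.resize(C,None,fx=3.6,fy=3.6,interpolation=cv2.INTER_CUBIC))
E
python3 m.py
```

```text
cover 7390 med [567.7   3.2 101. ] mid [616.1  -6.6 101.1] size [244.7 230.9   9.2]
rect ((620.74951171875, -3.7562484741210938), (255.7049560546875, 237.95115661621094), 1.9015436172485352)
red 423 med [587.5 -45.4 114. ] mid [590.6 -45.6 127.3] size [47.3 47.4 39.3]
redhead 140 med [591.2 -45.3 143.8] mid [591.6 -45.3 144.4] size [25.9 25.1  8. ]
tab 140 med [456.  -10.5 107. ] mid [458.6 -10.5 106. ] size [49.1 13.1 16.5]
lid 1839 med [447.5 300.4  11.1] mid [441.3 301.2  11.7] size [118.3 108.5   9.1]
quad 6966 med [733.  135.9 482.2] mid [669.7 135.  397.1] size [177.3  68.4 519.3]
quadred 72 med [740.5 106.3 293.9] mid [681.6 118.8 225.6] size [139.9  37.2 174.4]
640 197.22884731532292; 660 199.1881373341315; 680 108.33053936995702; 700 107.44944787075201; 720 683.9011803995963; 740 668.2383458545478; 760 640.73048559888; 780 505.19421787151475; 800 469.51659386752897; 820 431.6968112912848; 840 None; 860 None; 880 None; 
yel1 104.26769696449423
purple 50.150758100484836
yel2 64.86346909864073
cup 83.03637352013425
scalecup 116.43888341267677
```

View pics/crop2.png

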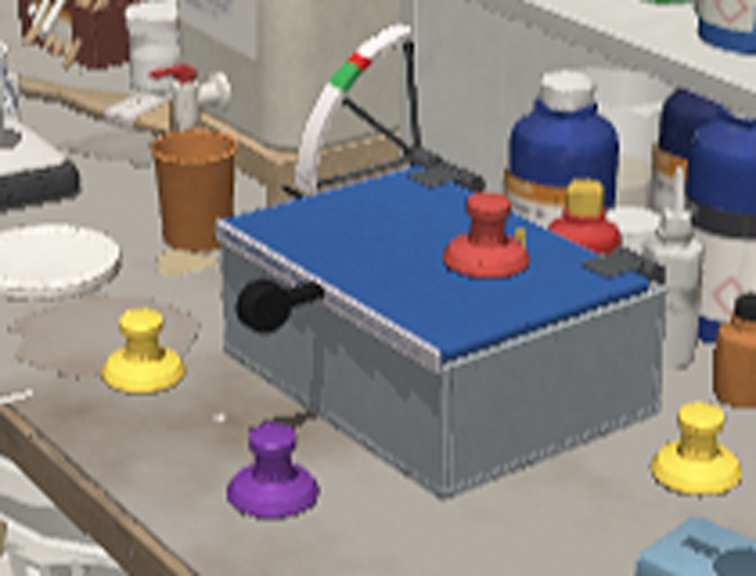

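```bash
cat >> h.py <<'E'
def go(target,rpy=None,o=None):
    """print slide/rot for a target pose from the present measured pose"""
    o=o or get_obs(); M=R.from_euler('xyz',o["tcp_rot"])
    d=M.inv().apply(np.array(target)-o["tool_pos"])/200
    r=np.zeros(3) if rpy is None else (M.inv()*R.from_euler('xyz',rpy)).as_rotvec()/np.pi
    print("t",round(o["time"],2),"pos",np.round(o["tool_pos"],1),"rot",np.round(o["tcp_rot"],3),"\n slide",np.round(d,4),"rot",np.round(r,4))
E
cat > m2.py <<'E'
from h import *
np.set_printoptions(precision=3,suppress=True)
c=capture("top"); P=cloud(c); hsv=cv2.cvtColor(c["frame"],cv2.COLOR_RGB2HSV)
X,Y,Z=P[...,0],P[...,1],P[...,2]; H,S,V=[hsv[...,i].astype(int) for i in range(3)]
cov=(H>100)&(H<125)&(S>120)&(abs(Z-101)<6)&(X>480)&(X<670)&(abs(Y)<140)
cov=cv2.morphologyEx(cov.astype(np.uint8),cv2.MORPH_OPEN,np.ones((3,3)))>0
n,l,s,_=cv2.connectedComponentsWithStats(cov.astype(np.uint8)); cov=l==1+np.argmax(s[1:,4])
def edge(axis,pick):
    pts=[]
    rng=range(480) if axis=='row' else range(640)
    for i in rng:
        m=cov[i] if axis=='row' else cov[:,i]
        k=np.where(m)[0]
        if len(k)>20:
            j=k[pick]+(0.5 if pick==-1 else -0.5)
            u,v=(j,i) if axis=='row' else (i,j)
            f=240/np.tan(np.radians(c["vertical_fov"])/2)
            ray=rot(c)@np.array([(u-c["cx"])/f,(v-c["cy"])/f,1]); t=(100-c["position"][2])/ray[2]
            pts.append(np.array(c["position"])+ray*t)
    return np.array(pts)[3:-3]
L=edge('row',0);Rr=edge('row',-1);F=edge('col',-1)
a=np.polyfit(L[:,0],L[:,1],1);b=np.polyfit(Rr[:,0],Rr[:,1],1);f=np.polyfit(F[:,1],F[:,0],1)
print("left y",np.polyval(a,[500,650]),"right y",np.polyval(b,[500,650]),"front x at y=-100,100",np.polyval(f,[-100,100]),"slopes",a[0],b[0],f[0])
go([234,470,300],[np.pi,0,np.pi+a[0]])
E
python3 m2.py
```

```text
left y [106.497 113.871] right y [-126.516 -121.849] front x at y=-100,100 [496.011 489.782] slopes 0.04916020258552504 0.031109480253008186 -0.031145483548121192
t 1.25 pos [234.4 469.8 226.7] rot [3.142 0.    2.679] 
 slide [ 0.002  0.    -0.366] rot [ 0.     0.    -0.163]
```

Call:
servo_tool:
  slide:
    - [-0.2, -0.11, -0.15]
    - [-0.45, -0.25, -0.3]
    - [-0.7, -0.38, -0.37]
    - [-0.95, -0.52, -0.37]
    - [-1, -0.55, -0.37]
  rot:
    - [0, 0, -0.05]
    - [0, 0, -0.1]
    - [0, 0, -0.158]
    - [0, 0, -0.158]
    - [0, 0, -0.158]
  claw: [80, 70, 60, 55, 55]

```text
time: 1.88
tool_pos: [365.9, 279.6, 301.1]
tcp_rot: [-3.141, 0.001, -3.112]
contact_force: [0.3, 0.4, 0.0]
grip_width: 55.4
```

```bash
python3 -c "
from h import *
go([591.5,-45.3,260],[np.pi,0,np.pi+0.035])"
```

```text
t 1.88 pos [365.9 279.6 301.1] rot [-3.141e+00  1.000e-03 -3.112e+00] 
 slide [-1.0801 -1.6567  0.2067] rot [-0.0001  0.0003 -0.0019]
```

Call:
servo_tool:
  slide:
    - [-0.13, -0.2, 0]
    - [-0.26, -0.4, 0]
    - [-0.39, -0.6, 0]
    - [-0.52, -0.8, 0]
    - [-0.58, -0.9, 0]
  rot:
    - [0, 0, 0]
    - [0, 0, 0]
    - [0, 0, 0]
    - [0, 0, 0]
    - [0, 0, 0]
  claw: [55, 55, 55, 55, 55]

```text
time: 2.5
tool_pos: [487.1, 105.1, 300.3]
tcp_rot: [3.141, -0.0, -3.109]
contact_force: [-0.2, 0.8, -0.3]
grip_width: 54.8
```

```bash
python3 -c "
from h import *
go([591.5,-45.3,260],[np.pi,0,np.pi+0.035])"
```

```text
t 2.5 pos [487.1 105.1 300.3] rot [ 3.141 -0.    -3.109] 
 slide [-0.4976 -0.7683  0.201 ] rot [ 0.0001 -0.0002 -0.0009]
```

Call:
servo_tool:
  slide:
    - [-0.15, -0.22, 0.05]
    - [-0.3, -0.45, 0.1]
    - [-0.45, -0.68, 0.2]
    - [-0.497, -0.768, 0.2]
    - [-0.497, -0.768, 0.2]
  rot:
    - [0, 0, 0]
    - [0, 0, 0]
    - [0, 0, 0]
    - [0, 0, 0]
    - [0, 0, 0]
  claw: [55, 55, 55, 55, 55]

```text
time: 3.12
tool_pos: [590.9, -44.0, 260.4]
tcp_rot: [3.141, -0.001, -3.109]
contact_force: [0.0, 0.9, 0.5]
grip_width: 55.1
```

```bash
cat > w.py <<'E'
from h import *
import sys
np.set_printoptions(precision=1,suppress=True)
c=capture("wrist"); P=cloud(c); hsv=cv2.cvtColor(c["frame"],cv2.COLOR_RGB2HSV)
cv2.imwrite(f"pics/{sys.argv[1]}.png",c["frame"][...,::-1])
X,Y,Z=P[...,0],P[...,1],P[...,2]; H,S,V=[hsv[...,i].astype(int) for i in range(3)]
red=((H<8)|(H>172))&(S>140)&(abs(X-590)<50)&(abs(Y+46)<50)
for n,m in [("red",red&(Z>100)),("head",red&(Z>137)),("foot",red&(Z<125)&(Z>103))]:
    q=P[m]
    if len(q): print(n,len(q),np.median(q,0),(q.min(0)+q.max(0))/2,q.max(0)-q.min(0), np.percentile(q[:,2],98))
o=get_obs(); print(o["tool_pos"],c["position"])
E
python3 w.py w1; python3 -c "
from h import *
go([591.5,-45.3,180],[np.pi,0,np.pi+0.035])"
```

```text
red 2457 [585.7 -45.6 112.9] [587.9 -44.  222. ] [ 57.9  56.  235.1] 144.60428488892126
head 900 [590.8 -45.2 142.8] [582.4 -37.5 238.3] [ 46.7  43.  202.4] 338.48144530797975
foot 1537 [581.6 -46.4 111.3] [591.2 -46.  113.8] [51.3 52.  18.6] 117.49284874475347
[590.6 -43.1 261. ] [513.9 -46.6 418.6]
t 3.17 pos [590.6 -43.1 261. ] rot [ 3.141  0.    -3.108] 
 slide [-0.0043 -0.0116  0.4049] rot [ 0.0003  0.     -0.0004]
```

View pics/w1.png

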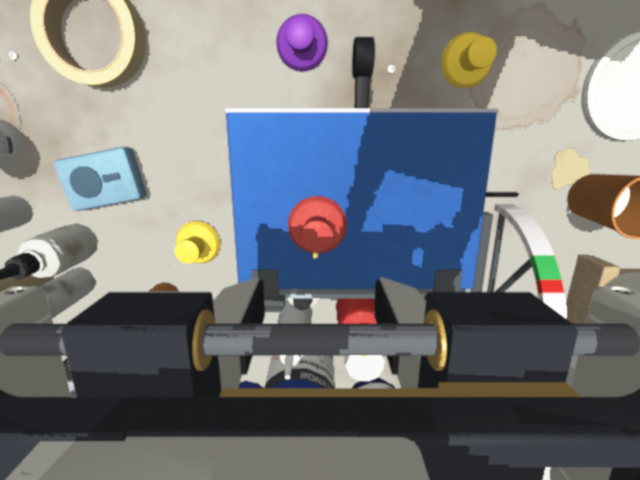

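Call:
servo_tool:
  slide:
    - [-0.003, -0.008, 0.25]
    - [-0.003, -0.008, 0.45]
    - [-0.003, -0.008, 0.58]
    - [-0.003, -0.008, 0.65]
    - [-0.003, -0.008, 0.68]
  rot:
    - [0, 0, 0]
    - [0, 0, 0]
    - [0, 0, 0]
    - [0, 0, 0]
    - [0, 0, 0]
  claw: [55, 55, 55, 55, 55]

```text
time: 3.8
tool_pos: [591.4, -44.6, 125.2]
tcp_rot: [3.141, 0.001, -3.107]
contact_force: [0.3, -0.5, -0.1]
grip_width: 54.4
```

Call:
servo_tool:
  slide:
    - [0, 0, 0]
    - [0, 0, 0]
    - [0, 0, 0]
    - [0, 0, 0]
  rot:
    - [0, 0, 0]
    - [0, 0, 0]
    - [0, 0, 0]
    - [0, 0, 0]
  claw: [40, 34, 30, 27]

```text
time: 4.3
tool_pos: [591.5, -45.8, 125.1]
tcp_rot: [-3.142, 0.001, -3.108]
contact_force: [-0.2, -0.7, -0.9]
grip_width: 28.0
```

Call:
servo_tool:
  slide:
    - [0, 0, 0]
    - [0, 0, -0.02]
    - [0, 0, -0.08]
    - [0, 0, -0.2]
    - [0, 0, -0.4]
  rot:
    - [0, 0, 0]
    - [0, 0, 0]
    - [0, 0, 0]
    - [0, 0, 0]
    - [0, 0, 0]
  claw: [22, 20, 20, 20, 20]

```text
time: 4.92
tool_pos: [590.7, -45.5, 205.1]
tcp_rot: [3.141, -0.002, -3.108]
contact_force: [0.2, -0.7, -0.5]
grip_width: 25.0
```

```bash
cat > m3.py <<'E'
from h import *
np.set_printoptions(precision=1,suppress=True)
c=capture("top"); P=cloud(c); Z=P[...,2];X=P[...,0];Y=P[...,1]
m=(abs(X-446)<75)&(abs(Y-300)<75)&(Z>6)&(Z<18)&(c["frame"].min(2)>150)
m=cv2.morphologyEx(m.astype(np.uint8),cv2.MORPH_OPEN,np.ones((3,3)))
n,l,s,ce=cv2.connectedComponentsWithStats(m); i=1+np.argmax(s[1:,4])
e=cv2.fitEllipse(max(cv2.findContours((l==i).astype(np.uint8),0,1)[0],key=len)); print(e,ce[i])
f=240/np.tan(np.radians(c["vertical_fov"])/2); ray=rot(c)@np.array([(e[0][0]-c["cx"])/f,(e[0][1]-c["cy"])/f,1])
p=np.array(c["position"])+ray*(12-c["position"][2])/ray[2]; print("lid",p, "diam",np.mean(e[1])/f*(c["position"][2]-12), np.median(Z[l==i]))
go([p[0],p[1],200]); print(get_obs()["grip_width"])
E
python3 m3.py
```

```text
((157.2642364501953, 282.5863342285156), (40.893531799316406, 50.74619674682617), 51.169612884521484) [157.  282.4]
lid [453.  302.1  12. ] diam 106.91052365708227 11.116522942743813
t 4.97 pos [593.5 -46.  212. ] rot [-3.1  0.  -3.1] 
 slide [0.6 1.8 0.1] rot [0. 0. 0.]
24.711902527176402
```

```bash
python3 w.py w2; python3 - <<'E'
from h import *
c=capture("scene"); cv2.imwrite("pics/s2.png",cv2.resize(c["frame"][120:320,200:440,::-1],None,fx=3,fy=3,interpolation=cv2.INTER_CUBIC))
print(get_obs()["grip_width"])
a=cv2.imread("pics/w2.png"); b=cv2.imread("pics/s2.png")
cv2.imwrite("pics/both.png",np.hstack([cv2.resize(a[:, 100:520],(350,400)),cv2.resize(b,(450,400))]))
E
```

```text
red 5443 [583.3 -46.4 200.7] [583.6 -45.9 221.7] [32.6 52.6 63.5] 231.18439267857607
head 5443 [583.3 -46.4 200.7] [583.6 -45.9 221.7] [32.6 52.6 63.5] 231.18439267857607
[593.7 -46.1 210.3] [515.  -48.3 369.5]
25.089139018776077
```

View pics/both.png

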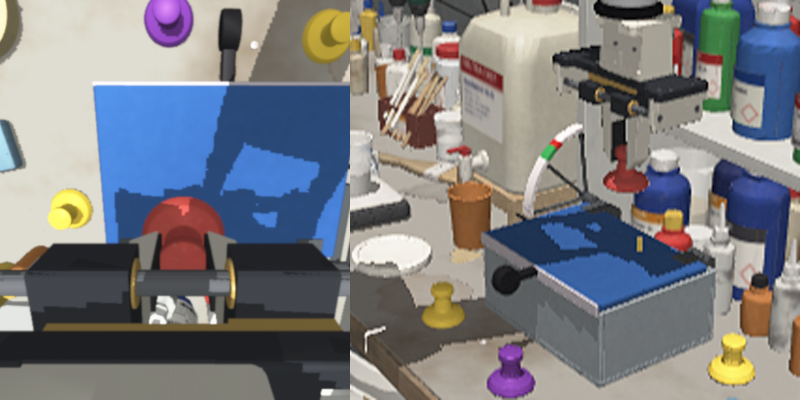

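```bash
python3 - <<'E'
from h import *
np.set_printoptions(precision=1,suppress=True)
c=capture("scene"); P=cloud(c); X,Y,Z=P[...,0],P[...,1],P[...,2]
hsv=cv2.cvtColor(c["frame"],cv2.COLOR_RGB2HSV); H,S,V=[hsv[...,i].astype(int) for i in range(3)]
o=get_obs(); t=o["tool_pos"]; print(t,o["grip_width"])
m=((H<8)|(H>172))&(S>120)&(abs(X-t[0])<45)&(abs(Y-t[1])<45)&(Z>140)
q=P[m]; print("knob red",m.sum(),np.percentile(q,[1,5,50,95,99],axis=0))
y=(H>18)&(H<35)&(S>100)&(abs(X-610)<60)&(abs(Y+46)<60)&(Z>95)&(Z<150); q=P[y]; print("pin",y.sum(),np.percentile(q,[2,50,98],axis=0) if y.sum() else "")
l=(Z>7)&(Z<18)&(abs(X-446)<80)&(abs(Y-300)<80)&(c["frame"].min(2)>130)
l=cv2.morphologyEx(l.astype(np.uint8),cv2.MORPH_OPEN,np.ones((3,3)))>0
q=P[l]; print("lid",l.sum(),(np.percentile(q,1,axis=0)+np.percentile(q,99,axis=0))/2,np.percentile(q,99,axis=0)-np.percentile(q,1,axis=0))
(ctr,r)=cv2.minEnclosingCircle(q[:,:2].astype(np.float32)); print(ctr,r)
for n in silhouettes("saucer","scene")[:1]:
    q=P[n["pixels"]&(Z>6)&(Z<18)]; print("sil",n["confidence"],(np.percentile(q,1,axis=0)+np.percentile(q,99,axis=0))/2,np.percentile(q,99,axis=0)-np.percentile(q,1,axis=0))
go([446,300,210],[np.pi,0,np.pi+0.035])
E
```

```text
[591.7 -45.7 205.9] 24.837613257645533
knob red 281 [[566.  -72.9 186.5]
 [568.8 -70.3 187.7]
 [583.1 -54.4 195.2]
 [604.3 -35.8 225.6]
 [610.7 -29.9 227. ]]
pin 21 [[613.9 -50.8 100.7]
 [616.9 -47.5 106.9]
 [621.9 -44.1 116.2]]
lid 511 [447.4 296.5  10.4] [101.3 106.1   6.1]
(449.13665771484375, 297.51580810546875) 58.21869659423828
sil 0.76 [445.6 295.6   9.9] [100.8 106.2   7.3]
t 5.17 pos [591.1 -45.6 204.7] rot [ 3.1 -0.  -3.1] 
 slide [ 0.7  1.8 -0. ] rot [ 0. -0. -0.]
```

Call:
servo_tool:
  slide:
    - [0.03, 0.08, -0.1]
    - [0.11, 0.28, -0.2]
    - [0.2, 0.52, -0.2]
    - [0.29, 0.76, -0.2]
    - [0.36, 0.95, -0.2]
  rot:
    - [0, 0, 0]
    - [0, 0, 0]
    - [0, 0, 0]
    - [0, 0, 0]
    - [0, 0, 0]
  claw: [20, 20, 20, 20, 20]

```text
time: 5.8
tool_pos: [511.4, 143.4, 243.6]
tcp_rot: [3.142, -0.003, -3.107]
contact_force: [0.9, 0.2, -0.3]
grip_width: 24.9
```

Call:
servo_tool:
  slide:
    - [0.08, 0.2, 0]
    - [0.17, 0.44, 0]
    - [0.25, 0.66, 0]
    - [0.29, 0.77, 0]
    - [0.303, 0.796, 0]
  rot:
    - [0, 0, 0]
    - [0, 0, 0]
    - [0, 0, 0]
    - [0, 0, 0]
    - [0, 0, 0]
  claw: [20, 20, 20, 20, 20]

```text
time: 6.42
tool_pos: [446.0, 299.7, 243.5]
tcp_rot: [-3.141, -0.002, -3.106]
contact_force: [-0.3, -1.4, -0.3]
grip_width: 24.9
```

```bash
python3 - <<'E'
from h import *
c=capture("wrist"); P=cloud(c); X,Y,Z=P[...,0],P[...,1],P[...,2]
l=(Z>6)&(Z<18)&(abs(X-446)<80)&(abs(Y-300)<80)&(c["frame"].min(2)>150); q=P[l]
print("lid",l.sum(),np.round(np.percentile(q,[1,99],axis=0),1),cv2.minEnclosingCircle(q[:,:2].astype(np.float32)))
cv2.imwrite("pics/w3.png",c["frame"][...,::-1])
go([447,299,60],[np.pi,0,np.pi+0.035])
E
```

```text
lid 1784 [[383.  245.7   6.5]
 [467.  352.6  12.9]] ((421.76348876953125, 310.0216064453125), 78.95025634765625)
t 6.47 pos [446.2 299.5 243.7] rot [-3.141e+00 -2.000e-03 -3.106e+00] 
 slide [-0.0059 -0.0018  0.9186] rot [-0.0002 -0.0006  0.    ]
```

Call:
servo_tool:
  slide:
    - [-0.003, 0, 0.22]
    - [-0.003, 0, 0.48]
    - [-0.003, 0, 0.72]
    - [-0.003, 0, 0.88]
    - [-0.003, 0, 0.92]
  rot:
    - [0, 0, 0]
    - [0, 0, 0]
    - [0, 0, 0]
    - [0, 0, 0]
    - [0, 0, 0]
  claw: [20, 20, 20, 20, 20]

```text
time: 7.1
tool_pos: [446.9, 297.1, 58.5]
tcp_rot: [-3.139, -0.004, -3.109]
contact_force: [-1.0, 0.3, -1.4]
grip_width: 25.0
```

Call:
servo_tool:
  slide:
    - [0, 0, 0.03]
    - [0, 0, 0.06]
    - [0, 0, 0.08]
    - [0, 0, 0.095]
    - [0, 0, 0.1]
  rot:
    - [0, 0, 0]
    - [0, 0, 0]
    - [0, 0, 0]
    - [0, 0, 0]
    - [0, 0, 0]
  claw: [20, 20, 20, 20, 20]

```text
time: 7.72
tool_pos: [447.7, 298.9, 40.8]
tcp_rot: [3.141, 0.0, -3.108]
contact_force: [0.7, 0.3, -0.7]
grip_width: 24.6
```

```bash
python3 - <<'E'
from h import *
np.set_printoptions(precision=1,suppress=True)
c=capture("scene"); P=cloud(c); X,Y,Z=P[...,0],P[...,1],P[...,2]
hsv=cv2.cvtColor(c["frame"],cv2.COLOR_RGB2HSV); H,S,V=[hsv[...,i].astype(int) for i in range(3)]
o=get_obs(); t=o["tool_pos"]; print(o["time"],t,o["grip_width"],o["contact_force"])
m=((H<8)|(H>172))&(S>120)&(abs(X-t[0])<45)&(abs(Y-t[1])<45)&(Z<120)
print("knob red",m.sum(),np.percentile(P[m],[1,5,50,95,99],axis=0))
cv2.imwrite("pics/s3.png",cv2.resize(c["frame"][150:300,150:350,::-1],None,fx=3.5,fy=3.5,interpolation=cv2.INTER_CUBIC))
E
```

```text
7.775 [447.7 299.   40.7] 24.793230075453017 [ 0.2 -0.1 -0.4]
knob red 190 [[421.8 272.3  18.2]
 [423.8 274.4  20.4]
 [438.6 288.1  27.8]
 [464.2 306.   57.2]
 [469.3 314.4  60.1]]
```

View pics/s3.png

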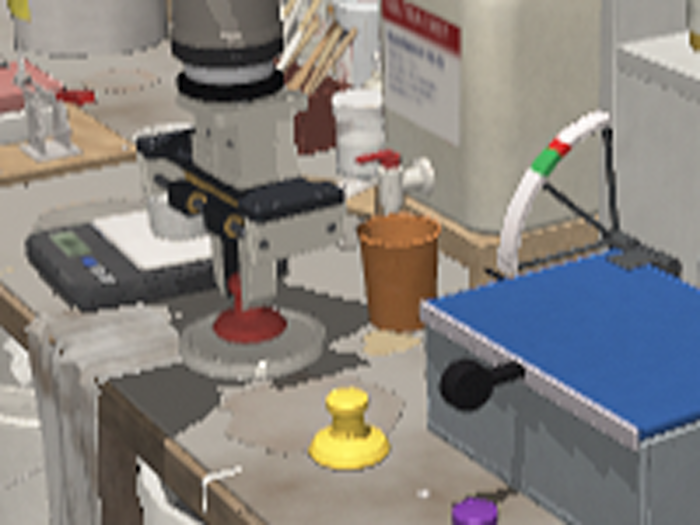

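Call:
servo_tool:
  slide:
    - [0, 0, 0.005]
    - [0, 0, 0.01]
    - [0, 0, 0.015]
    - [0, 0, 0.0175]
    - [0, 0, 0.0175]
  rot:
    - [0, 0, 0]
    - [0, 0, 0]
    - [0, 0, 0]
    - [0, 0, 0]
    - [0, 0, 0]
  claw: [20, 20, 20, 20, 20]

```text
time: 8.4
tool_pos: [447.7, 298.9, 37.2]
tcp_rot: [3.142, -0.0, -3.108]
contact_force: [0.8, -0.2, -0.9]
grip_width: 24.5
```

Call:
servo_tool:
  slide:
    - [0, 0, 0.0025]
    - [0, 0, 0.005]
    - [0, 0, 0.005]
  rot:
    - [0, 0, 0]
    - [0, 0, 0]
    - [0, 0, 0]
  claw: [20, 20, 20]

```text
time: 8.78
tool_pos: [447.7, 298.9, 36.2]
tcp_rot: [3.142, -0.0, -3.108]
contact_force: [0.4, -0.6, -1.0]
grip_width: 24.6
```

Call:
servo_tool:
  slide:
    - [0, 0, 0.0025]
    - [0, 0, 0.005]
    - [0, 0, 0.005]
  rot:
    - [0, 0, 0]
    - [0, 0, 0]
    - [0, 0, 0]
  claw: [20, 20, 20]

```text
time: 9.15
tool_pos: [447.8, 299.1, 35.7]
tcp_rot: [3.141, 0.001, -3.108]
contact_force: [-0.7, 0.3, 4.7]
grip_width: 24.8
```

Call:
servo_tool:
  slide:
    - [0, 0, 0.0025]
    - [0, 0, 0.005]
    - [0, 0, 0.005]
  rot:
    - [0, 0, 0]
    - [0, 0, 0]
    - [0, 0, 0]
  claw: [20, 20, 20]

```text
time: 9.52
tool_pos: [448.0, 299.2, 35.5]
tcp_rot: [3.141, 0.001, -3.108]
contact_force: [-3.9, -0.7, 11.9]
grip_width: 24.5
```

Call:
servo_tool:
  slide:
    - [0, 0, -0.0045]
    - [0, 0, -0.0055]
    - [0, 0, -0.0055]
  rot:
    - [0, 0, 0]
    - [0, 0, 0]
    - [0, 0, 0]
  claw: [20, 20, 20]

```text
time: 9.9
tool_pos: [447.9, 299.1, 35.6]
tcp_rot: [3.141, 0.001, -3.108]
contact_force: [-1.9, 0.3, 6.4]
grip_width: 24.7
```

Call:
servo_tool:
  slide:
    - [0, 0, 0]
    - [0, 0, 0]
    - [0, 0, 0]
    - [0, 0, 0]
    - [0, 0, 0]
  rot:
    - [0, 0, 0]
    - [0, 0, 0]
    - [0, 0, 0]
    - [0, 0, 0]
    - [0, 0, 0]
  claw: [28, 34, 42, 50, 55]

```text
time: 10.52
tool_pos: [447.7, 298.9, 35.2]
tcp_rot: [-3.142, -0.0, -3.108]
contact_force: [0.4, 0.1, 0.1]
grip_width: 53.5
```

Call:
servo_tool:
  slide:
    - [0, 0, -0.03]
    - [0, 0, -0.15]
    - [0, 0, -0.4]
    - [0, 0, -0.7]
    - [0, 0, -0.95]
  rot:
    - [0, 0, 0]
    - [0, 0, 0]
    - [0, 0, 0]
    - [0, 0, 0]
    - [0, 0, 0]
  claw: [58, 60, 60, 60, 50]

```text
time: 11.15
tool_pos: [447.7, 298.9, 228.2]
tcp_rot: [3.141, 0.002, -3.108]
contact_force: [1.4, 0.8, -0.1]
grip_width: 54.2
```

```bash
python3 - <<'E'
from h import *
c=capture("wrist"); a=c["frame"][...,::-1]
P=cloud(c); X,Y,Z=P[...,0],P[...,1],P[...,2]
hsv=cv2.cvtColor(c["frame"],cv2.COLOR_RGB2HSV); H,S,V=[hsv[...,i].astype(int) for i in range(3)]
m=((H<8)|(H>172))&(S>120)&(abs(X-447)<50)&(abs(Y-299)<50)&(Z<120)
print("red",m.sum(),np.round(np.percentile(P[m],[1,50,99],axis=0),1)); h=m&(Z>48); print("head",np.round(np.median(P[h],0),1))
l=(Z>6)&(Z<18)&(abs(X-446)<80)&(abs(Y-300)<80)&(c["frame"].min(2)>150)&(S<30); print("lid",np.round(np.percentile(P[l],[1,99],axis=0),1))
s=capture("scene")["frame"][150:300,150:350,::-1]
cv2.imwrite("pics/p4.png",np.hstack([cv2.resize(a,(440,400)),cv2.resize(s,(360,400))]))
go([452,-11,220],[np.pi,0,np.pi+0.035])
E
```

```text
red 1786 [[423.4 275.1  16.5]
 [442.9 298.8  23.3]
 [471.3 322.9  55.2]]
head [447.6 299.6  53.4]
lid [[379.3 245.2   6.3]
 [466.1 353.6  13.1]]
t 11.25 pos [450.1 300.2 231.9] rot [ 3.137  0.011 -3.108] 
 slide [ 0.0438 -1.5555  0.0514] rot [ 0.0016  0.0035 -0.0004]
```

View pics/p4.png

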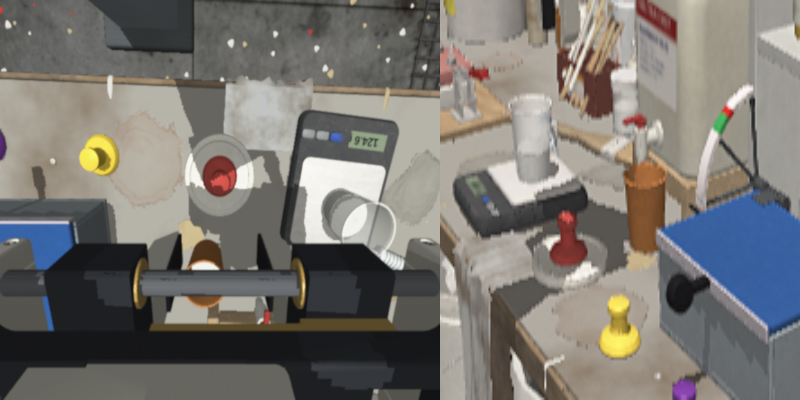

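Call:
servo_tool:
  slide:
    - [0, -0.1, 0]
    - [0.01, -0.3, 0]
    - [0.02, -0.55, 0]
    - [0.02, -0.8, 0]
    - [0.02, -0.95, 0]
  rot:
    - [0, 0, 0]
    - [0, 0, 0]
    - [0, 0, 0]
    - [0, 0, 0]
    - [0, 0, 0]
  claw: [50, 45, 40, 40, 40]

```text
time: 11.88
tool_pos: [448.6, 105.8, 223.7]
tcp_rot: [-3.141, -0.004, -3.11]
contact_force: [0.3, -0.5, -0.2]
grip_width: 40.2
```

Call:
servo_tool:
  slide:
    - [0.01, -0.2, 0]
    - [0.02, -0.4, 0]
    - [0.024, -0.55, 0]
    - [0.024, -0.606, 0]
    - [0.024, -0.606, 0]
  rot:
    - [0, 0, 0]
    - [0, 0, 0]
    - [0, 0, 0]
    - [0, 0, 0]
    - [0, 0, 0]
  claw: [40, 40, 40, 40, 40]

```text
time: 12.5
tool_pos: [448.7, -12.9, 224.5]
tcp_rot: [3.141, -0.002, -3.11]
contact_force: [-0.3, 0.4, -0.1]
grip_width: 40.0
```

```bash
python3 - <<'E'
from h import *
np.set_printoptions(precision=1,suppress=True)
for cam in ["wrist","scene","top"]:
    c=capture(cam); P=cloud(c); X,Y,Z=P[...,0],P[...,1],P[...,2]
    V=c["frame"].max(2); m=(V<75)&(X>415)&(X<495)&(abs(Y+10)<30)&(Z>70)&(Z<125)
    if m.sum(): print(cam,m.sum(),np.percentile(P[m],[1,10,50,90,99],axis=0).tolist() if 0 else np.percentile(P[m],[1,10,50,90,99],axis=0))
    d=m&(X<468); print(" disc",(np.percentile(P[d],2,axis=0)+np.percentile(P[d],98,axis=0))/2,np.ptp(P[d],axis=0)) if d.sum() else None
    for k in mark_of("tab",cam)[:1]: print(" mark",k["confidence"],k["xy"],world(c,*k["xy"]))
    cv2.imwrite(f"pics/{cam}5.png",c["frame"][...,::-1])
np.set_printoptions(precision=4)
go([452,-11,150],[np.pi,0,np.pi+0.035])
E
```

```text
wrist 1081 [[432.9 -19.6  97. ]
 [435.9 -17.2  98.7]
 [453.  -11.4 104.9]
 [481.2  -5.6 110.3]
 [487.9  -4.  111.4]]
 disc [449.9 -11.8 104.5] [35.7 16.5 17.5]
 mark 0.6 [320.6, 228.2] [442.2 -11.8 109.1]
scene 229 [[431.4 -23.3  82.1]
 [434.4 -21.   87.7]
 [448.3 -17.8  98.6]
 [477.5  -8.6 108.6]
 [487.7  -3.7 111.3]]
 disc [448.6 -14.7  97. ] [37.4 20.8 32.4]
 mark 0.56 [279.8, 261.4] [435.3 -19.3  98.1]
 mark 0.52 [168.5, 233.1] [566.2 277.4  27.2]
t 12.8 pos [449.3 -11.7 225.3] rot [ 3.141 -0.    -3.107] 
 slide [-0.0136  0.0029  0.3763] rot [ 0.0001 -0.     -0.    ]
```

View pics/wrist5.png

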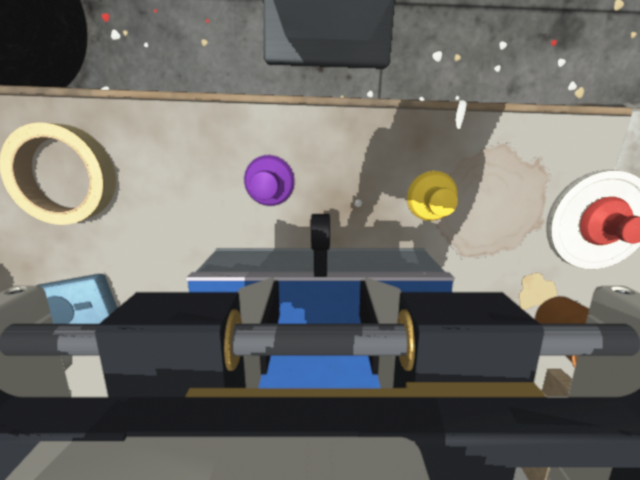

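Call:
servo_tool:
  slide:
    - [-0.002, 0, 0.2]
    - [-0.002, 0, 0.42]
    - [-0.002, 0, 0.6]
    - [-0.002, 0, 0.71]
    - [-0.002, 0, 0.745]
  rot:
    - [0, 0, 0]
    - [0, 0, 0]
    - [0, 0, 0]
    - [0, 0, 0]
    - [0, 0, 0]
  claw: [40, 40, 40, 40, 40]

```text
time: 13.42
tool_pos: [449.1, -11.8, 75.2]
tcp_rot: [3.141, -0.002, -3.107]
contact_force: [-0.6, -0.6, 0.0]
grip_width: 40.0
```

Call:
servo_tool:
  slide:
    - [0, 0, 0]
    - [0, 0, 0]
    - [0, 0, 0]
    - [0, 0, 0]
    - [0, 0, 0]
  rot:
    - [0, 0, 0]
    - [0, 0, 0]
    - [0, 0, 0]
    - [0, 0, 0]
    - [0, 0, 0]
  claw: [28, 22, 17, 12, 8]

```text
time: 14.05
tool_pos: [450.2, -11.9, 76.8]
tcp_rot: [3.141, 0.001, -3.108]
contact_force: [1.1, 5.3, 1.4]
grip_width: 15.9
```

Call:
servo_tool:
  slide:
    - [-0.001, 0.003, -0.056]
    - [-0.006, 0.003, -0.112]
    - [-0.013, 0.004, -0.168]
    - [-0.022, 0.005, -0.224]
    - [-0.034, 0.005, -0.278]
  rot:
    - [0, 0, 0]
    - [0, 0, 0]
    - [0, 0, 0]
    - [0, 0, 0]
    - [0, 0, 0]
  claw: [8, 8, 8, 8, 8]

```text
time: 14.68
tool_pos: [457.1, -11.6, 132.8]
tcp_rot: [-3.141, 0.001, -3.108]
contact_force: [7.0, -1.7, -6.3]
grip_width: 15.7
```

```bash
python3 -c "
from h import *
o=get_obs();t=o['tool_pos'];print(t,o['grip_width'],o['contact_force'],'a',np.arctan2(t[2]+19-95,674.4-t[0]),np.hypot(t[2]+19-95,674.4-t[0]))
for a in np.arange(.25,1.16,.05):print(round(a,2),np.round(-1.125*(np.cos(.25)-np.cos(a)),3),np.round(-1.125*(np.sin(a)-np.sin(.25)),3))"
```

```text
[457.07927002 -11.64418788 132.82382751] 15.674275060499333 [ 7.04628184 -1.68802756 -6.27934947] a 0.2557486898199004 224.62690634089313
0.25 -0.0 -0.0
0.3 -0.015 -0.054
0.35 -0.033 -0.107
0.4 -0.054 -0.16
0.45 -0.077 -0.211
0.5 -0.103 -0.261
0.55 -0.131 -0.31
0.6 -0.162 -0.357
0.65 -0.194 -0.403
0.7 -0.23 -0.446
0.75 -0.267 -0.489
0.8 -0.306 -0.529
0.85 -0.348 -0.567
0.9 -0.391 -0.603
0.95 -0.436 -0.637
1.0 -0.482 -0.668
1.05 -0.53 -0.698
1.1 -0.58 -0.724
1.15 -0.63 -0.749
```

Call:
servo_tool:
  slide:
    - [-0.017, 0, -0.054]
    - [-0.056, 0, -0.16]
    - [-0.105, 0, -0.261]
    - [-0.164, 0, -0.357]
    - [-0.196, 0, -0.403]
  rot:
    - [0, 0, 0]
    - [0, 0, 0]
    - [0, 0, 0]
    - [0, 0, 0]
    - [0, 0, 0]
  claw: [8, 8, 8, 8, 8]

```text
time: 15.3
tool_pos: [495.8, -10.4, 213.3]
tcp_rot: [-3.141, -0.0, -3.108]
contact_force: [3.7, -4.8, -6.4]
grip_width: 15.8
```

```bash
python3 -c "
from h import *
o=get_obs();t=o['tool_pos'];print(t,o['grip_width'],o['contact_force'],'a',np.arctan2(t[2]+19-95,674.4-t[0]),np.hypot(t[2]+19-95,674.4-t[0]))
for a in np.arange(.65,1.19,.05):print(round(a,2),np.round(-1.125*(np.cos(.65)-np.cos(a)),3),np.round(-1.125*(np.sin(a)-np.sin(.65)),3))
c=capture('top');cv2.imwrite('pics/t6.png',c['frame'][...,::-1])
c=capture('scene');cv2.imwrite('pics/s6.png',cv2.resize(c['frame'][140:300,220:420,::-1],None,fx=4,fy=3.75,interpolation=cv2.INTER_CUBIC))"
```

```text
[495.75173371 -10.40609592 213.2651358 ] 15.811068581495839 [ 3.68585729 -4.77183155 -6.36085346] a 0.6551446509161586 225.29296605516828
0.65 -0.0 -0.0
0.7 -0.035 -0.044
0.75 -0.072 -0.086
0.8 -0.112 -0.126
0.85 -0.153 -0.164
0.9 -0.196 -0.2
0.95 -0.241 -0.234
1.0 -0.288 -0.266
1.05 -0.336 -0.295
1.1 -0.385 -0.322
1.15 -0.436 -0.346
```

View pics/s6.png

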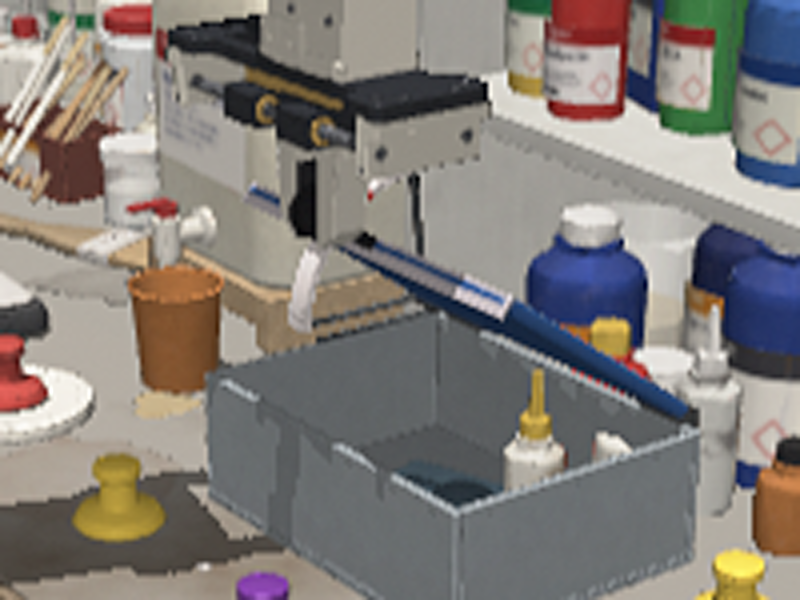

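Call:
servo_tool:
  slide:
    - [-0.036, -0.002, -0.044]
    - [-0.073, -0.003, -0.086]
    - [-0.113, -0.003, -0.126]
    - [-0.154, -0.003, -0.164]
    - [-0.197, -0.003, -0.2]
  rot:
    - [0, 0, 0]
    - [0, 0, 0]
    - [0, 0, 0]
    - [0, 0, 0]
    - [0, 0, 0]
  claw: [8, 8, 8, 8, 8]

```text
time: 16.02
tool_pos: [535.7, -9.1, 253.0]
tcp_rot: [3.142, 0.0, -3.108]
contact_force: [-0.2, -2.9, -3.8]
grip_width: 16.0
```

```bash
python3 -c "
from h import *
o=get_obs();t=o['tool_pos'];print(t,o['grip_width'],o['contact_force'],'a',np.arctan2(t[2]+19-95,674.4-t[0]),np.hypot(t[2]+19-95,674.4-t[0]))
for a in [.9,.94,.98,1.02,1.06,1.1,1.12,1.14]:print(round(a,2),np.round(-1.125*(np.cos(.9)-np.cos(a)),3),np.round(-1.125*(np.sin(a)-np.sin(.9)),3))"
```

```text
[535.69391575  -9.12700685 252.98036572] 16.013682377606756 [-0.22230485 -2.89026506 -3.77859765] a 0.9060507313936608 224.85868375345342
0.9 -0.0 -0.0
0.94 -0.036 -0.027
0.98 -0.073 -0.053
1.02 -0.111 -0.077
1.06 -0.149 -0.1
1.1 -0.189 -0.121
1.12 -0.209 -0.131
1.14 -0.23 -0.141
```

Call:
servo_tool:
  slide:
    - [-0.036, 0, -0.027]
    - [-0.073, 0, -0.053]
    - [-0.111, 0, -0.077]
    - [-0.149, 0, -0.1]
    - [-0.189, 0, -0.121]
  rot:
    - [0, 0, 0]
    - [0, 0, 0]
    - [0, 0, 0]
    - [0, 0, 0]
    - [0, 0, 0]
  claw: [8, 8, 8, 8, 8]

```text
time: 16.65
tool_pos: [573.4, -7.9, 276.8]
tcp_rot: [3.142, -0.0, -3.108]
contact_force: [1.1, -4.0, -4.3]
grip_width: 15.9
```

Call:
servo_tool:
  slide:
    - [-0.02, 0, -0.01]
    - [-0.031, 0, -0.015]
    - [-0.031, 0, -0.015]
    - [-0.031, 0, -0.015]
  rot:
    - [0, 0, 0]
    - [0, 0, 0]
    - [0, 0, 0]
    - [0, 0, 0]
  claw: [8, 8, 8, 8]

```text
time: 17.15
tool_pos: [579.1, -7.7, 279.6]
tcp_rot: [-3.142, 0.0, -3.108]
contact_force: [1.9, -4.1, -5.1]
grip_width: 15.6
```

```bash
python3 -c "
from h import *
o=get_obs();t=o['tool_pos'];print(t,o['grip_width'],o['contact_force'],'a',np.arctan2(t[2]+19-95,674.4-t[0]),np.hypot(t[2]+19-95,674.4-t[0]))
for a in [1.13,1.09,1.05,1.01,.97,.93,.9,.88,.86,.85]:print(round(a,2),np.round(-1.125*(np.cos(1.13)-np.cos(a)),3),np.round(-1.125*(np.sin(a)-np.sin(1.13)),3))
a=capture('top')['frame'][130:250,180:360,::-1];b=capture('scene')['frame'][120:280,230:430,::-1]
cv2.imwrite('pics/p7.png',np.hstack([cv2.resize(a,(400,400),interpolation=2),cv2.resize(b,(400,400),interpolation=2)]))"
```

```text
[579.13018043  -7.72170355 279.57122892] 15.553764698827289 [ 1.87258574 -4.10858319 -5.07451044] a 1.1330809433268276 224.76117050275988
1.13 -0.0 -0.0
1.09 0.04 0.02
1.05 0.08 0.042
1.01 0.118 0.065
0.97 0.156 0.089
0.93 0.193 0.116
0.9 0.219 0.136
0.88 0.237 0.15
0.86 0.254 0.165
0.85 0.262 0.172
```

View pics/p7.png

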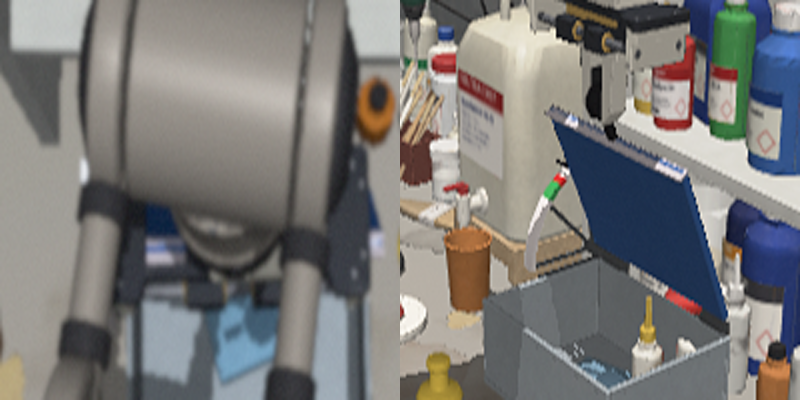

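Call:
servo_tool:
  slide:
    - [0.02, 0, 0.01]
    - [0.04, 0, 0.02]
    - [0.08, 0, 0.042]
    - [0.118, 0, 0.065]
    - [0.156, 0, 0.089]
  rot:
    - [0, 0, 0]
    - [0, 0, 0]
    - [0, 0, 0]
    - [0, 0, 0]
    - [0, 0, 0]
  claw: [8, 8, 8, 8, 8]

```text
time: 17.88
tool_pos: [548.8, -8.7, 263.0]
tcp_rot: [-3.141, 0.005, -3.108]
contact_force: [3.8, -3.2, -1.3]
grip_width: 15.7
```

Call:
servo_tool:
  slide:
    - [0.037, 0, 0.027]
    - [0.063, 0, 0.047]
    - [0.085, 0, 0.064]
    - [0.106, 0, 0.083]
    - [0.106, 0, 0.083]
  rot:
    - [0, 0, 0]
    - [0, 0, 0]
    - [0, 0, 0]
    - [0, 0, 0]
    - [0, 0, 0]
  claw: [8, 8, 8, 8, 8]

```text
time: 18.5
tool_pos: [525.7, -9.4, 245.3]
tcp_rot: [3.142, -0.002, -3.108]
contact_force: [-3.7, -3.9, 4.9]
grip_width: 15.4
```

Call:
servo_tool:
  slide:
    - [0, 0, 0]
    - [0, 0, 0]
    - [0, 0, 0]
  rot:
    - [0, 0, 0]
    - [0, 0, 0]
    - [0, 0, 0]
  claw: [8, 8, 8]

```text
time: 18.88
tool_pos: [525.8, -9.4, 245.4]
tcp_rot: [3.141, -0.002, -3.108]
contact_force: [-4.1, -3.4, 7.2]
grip_width: 16.0
```

```bash
python3 -c "
from h import *
o=get_obs();t=o['tool_pos'];print(t,o['grip_width'],o['contact_force'],'a',np.arctan2(t[2]+19-95,674.4-t[0]),np.hypot(t[2]+19-95,674.4-t[0]))
c=capture('scene');P=cloud(c);X,Y,Z=P[...,0],P[...,1],P[...,2]
hsv=cv2.cvtColor(c['frame'],cv2.COLOR_RGB2HSV);H,S=hsv[...,0].astype(int),hsv[...,1]
m=(H>100)&(H<130)&(S>100)&(X>500)&(X<690)&(Y>-125)&(Y<110)&(Z>110)&(Z<270)
q=P[m];k=np.polyfit(q[:,2],q[:,0],1);print('cover slope angle',np.arctan2(1,k[0]),m.sum())
m=((H<8)|(H>172))&(S>120)&(abs(X-447)<50)&(abs(Y-299)<50)&(Z<120);print('knob',np.round(np.percentile(P[m],[1,50,99],axis=0),1))
a=c['frame'][150:230,260:360,::-1];b=c['frame'][150:310,200:400,::-1]
cv2.imwrite('pics/p8.png',np.hstack([cv2.resize(a,(400,400),interpolation=2),cv2.resize(b,(400,400),interpolation=2)]))"
```

```text
[525.7722241   -9.42460142 245.39448021] 15.989541464083496 [-4.06299862 -3.4371976   7.15763539] a 0.8506051185445611 225.3546220802834
cover slope angle 2.3044589386811256 1384
knob [[420.7 271.4  13.5]
 [442.  289.6  24. ]
 [470.  312.4  55.9]]
```

View pics/p8.png

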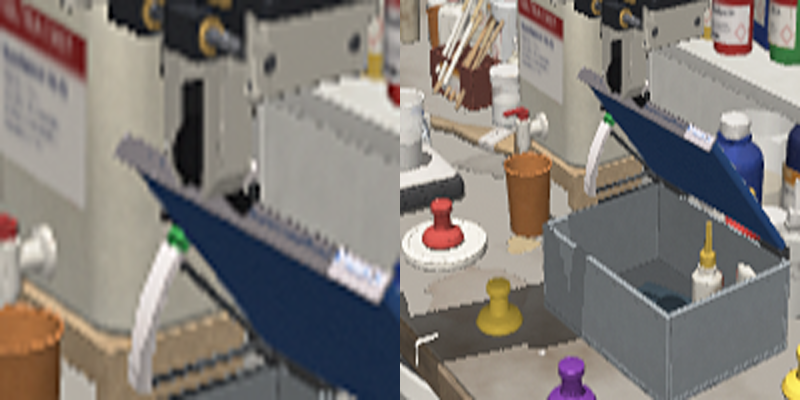

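```bash
python3 -c "
from h import *
o=get_obs();print(o['tool_pos'],o['grip_width'],o['time']);print(close_job())"
```

```text
[525.78758777  -9.42948749 245.38917556] 15.887260275968144 18.925
the job is handed in; nothing more can be done
None
```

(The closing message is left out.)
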